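# Turn the recipe leaf and hold it with the page holder

## Robot

A 6-joint arm with a two-finger parallel gripper is mounted at the origin on a cart in front of the work surface, level with it; the furniture and walls round the work are solid. World frame = base frame: x ahead of the robot, y to its left, z up, the work surface at z = 0. Lengths are in m, angles in rad, forces in N, time in s.
With the tool pointing down it reaches from about 0.275 to 0.875 m from the base axis. Payload 12.5 kg.
Tool frame: the origin (TCP) lies at the very end of the fingers, on their centre line; the grasp point (between the pads) lies env.grip_depth behind it (env.grip_depth is the distance from the TCP to the grasp point, in m); z points along the fingers, y is the line along which they close (so a half turn about z gives the same grasp; the last joint's range is limited). The gripper opens to 85 mm and grips with 20 to 120 N. Pads are 22 mm wide; open, the fingers measure 114 mm over their backs; the gripper's body (76 mm by 85 mm) begins 54 mm behind the grasp point. The pads swing forward as they close: fully open they stand 13 mm farther back than shut.
Start: joints at [1.154, 0.351, 1.652, -0, 1.139, -0.085], TCP at [0.179, 0.52, 0.231] pointing down, gripper open.
Joint ranges: [-2.75, 2.75], [-0.79, 2.1], [0.01, 2.65], [-1.57, 4.71], [0.07, 3.14], [-2.87, 2.87]. Speed limits (rad/s): [2.22, 2.22, 2.79, 3.14, 3.14, 3.14].

## Interface

Orientations are given as a unit quaternion [x, y, z, w].
In Python, from workcell import env gives the robot as it stands.
- The arm moves only by the tool carry_out, never from a script. Its argument "motion" is a list of rows, each an object of numbers: "gripper": the gripper command: -1 is shut, 1 is fully open, values between are in proportion; "dx", "dy", "dz": the shift along the world's x, y, z in mm; "wx", "wy", "wz": the turn, a rotation vector about the world's x, y, z in rad. A call has 1 to 5 rows; each row shifts and turns the commanded pose from where the row before left it; what a row does not reach is not made up. A row lasts 1/8 s, in which the tool goes at most 62.5 mm and 10.7 degrees, less where a joint would pass 70% of its speed; a pose out of reach is approached as far as the arm can. A call with a gripper value outside its range is refused whole. The fingers move at their own pace and stop on an object; "grip_force" is the grip in N (left out, the last holds). Time passes only in rows, so rows that do not move let the fingers close. It gives the time, the measured TCP pose, the force, the opening and the grip force at its end, in the units of the state.
- env.sense(): the state, without advancing time (a new reading comes with each control period).
- env.read_camera(name): name is "side" or "top"; returns (picture, depth): 384x512x3 uint8, blue, green, red; 384x512 float32, m along the optical axis (not along the pixel's ray), 0 where there is no reading.
- env.get_calibration(name): a dict with "mtx" (3x3 intrinsics, pixels), "position" and "attitude" of the camera in the world. Camera axes: x right, y up, looking along -z (the intrinsics and any distortion apply to the point x, -y, -z); pixel columns grow to the right and rows downward; lengths in m; the calibration is good to about 2 mm. A picture is of the moment at which its call begins. get_calibration takes no time and is no camera call.
- env.sign_off(): hands the job in; it is judged then, once.
Trained networks look in the newest picture that a camera, given by its name, has taken for a name from the list of things; names that differ only in an ending like _2 or _b are one class to them, and where a whole thing is asked for, a point or a joint stands for the part that bears it (a point fixed in the world has none). Each returns a list of dicts, best first, with "p" (0 to 1); they miss things now and then, are a little off and sometimes report something else, mostly with a low value. They report only what shows in the picture. A call takes as long as a camera call.
- env.recognise(camera, thing): "location" ([x, y, z] in m, in the coordinates of the camera as it stood for that picture, good to about 4 mm: the middle of the surface that is visible of it).
- env.masks_of(camera, thing): "pixels" (384x512 bool, what is visible of it).
- env.place_of(camera, thing): "location" ([x, y, z] in m, in the coordinates of the camera as it stood for that picture, good to about 4 mm: a listed point, or the origin of a listed thing).
The state is a dict: "t": time; "joint_positions": joint angles; "qvel": joint speeds; "effort": joint torques, N m; "ee_pos": TCP position; "tcp_rot": TCP orientation; "ft_force": force on the tool from outside, world axes, zero at the start; "torque": the same for the moment, N m; "grip_width": finger opening in m; "grip_force": force on a finger pad.
Only numpy, scipy, OpenCV 4.12 (cv2) and the standard library are available. Lean on these libraries where they do the work, as an engineer would, in place of code of your own. Each camera call takes 0.05 s, during which the arm holds its last target. There are 200 camera calls.

## Task

The recipe binder lies open on the cookbook stand. Take the front leaf on the right by its thumb tab (the upper of the two tabs), turn that leaf alone over the rings so that it lies flat on the left and shows its other face, then swing the left page holder in over the turned leaf as far as it goes, to keep it down. Leave the leaf below it on the right, and do not push the things close round the stand about.

Things in the scene. Friction and masses are not known exactly. Their poses are not given: they have to be found in the camera images.
- stand: Fixed wooden cookbook stand, its place and yaw different each time; origin on the worktop under the middle of its rest. The rest, 300 mm wide, slopes 35 degrees, rising away from the robot. On it lies an open grey ring binder; its covers end 153 mm either side of the ring axis, its page piles 149 mm.
- ring_centre (a point): Middle of the axis about which the leaves turn: centre line of the binder's four 28 mm steel rings, 17 mm off the wooden rest. Its axes: x up the slope of the page, along the ring axis; y across the spread to the reader's left; z straight off the page, towards the reader.
- front_leaf (a joint): Angle of the front (top) leaf about the ring axis: 0 = flat on the right, in the plane of the ring axis and parallel to the page; 1.57 = straight off the page; 3.14 = flat on the left, turned over. Turns freely, about 90 g, falls to the side it leans to. White stiff board 4 mm thick, 208 mm along the rings, free edge 157 mm from the ring axis.
- front_leaf_tab (a point): Centre of the front leaf's thumb tab: white plate 36 mm wide (along the rings), 6 mm thick, from 157 to 190 mm from the ring axis (this point: 171.5 mm out, 45 mm up the slope from the ring centre). It overhangs the stand's side, with free space below and at both ends, so fingers can straddle its 36 mm width. Its axes are those of ring_centre at leaf angle 0 and turn with the leaf.
- lower_leaf (a joint): Angle of the second leaf, directly under the front one on the right (same kind, same scale): 0 = flat on the right, where it must stay.
- lower_leaf_tab (a point): Centre of the second leaf's thumb tab, of the same size, 45 mm down the slope from the ring centre, on the right, 5 mm lower than the front leaf's.
- left_holder (a joint): Left page holder: flat steel finger, 80 mm from pivot to knob, 10 mm wide, pivoted on the left of the stand's ledge, swinging parallel to the page 4 mm above a turned leaf. 0 = out, pointing left and 20 degrees down the slope; 0.35 = straight left; 1.92 = its stop, straight up the page over the turned leaf. Light friction (0.5 N at the knob) keeps it in place. Swung in first, it bars the leaf.
- left_knob (a point): Middle of the knob at the free end of the left page holder: black upright cylinder 15 mm in diameter, 22 mm tall, its axis straight off the page (z of ring_centre); its foot, on the steel finger, is 11 mm under this point.
- left_pivot (a point): Point on the pivot axis of the left page holder, at the height of the middle of its knob; the axis is along z of ring_centre. (A like holder on the right stays swung out and plays no part.)
- pepper_mill: Bystander: dark wooden pepper mill, 58 mm across, 160 mm tall, standing left of the stand; origin at its foot.
- spice_jar: Bystander: glass spice jar with a wooden lid, 52 mm across, 105 mm tall, right of the stand; origin at its foot.
- lemon: Bystander: a lemon, 82 x 54 x 50 mm, right of the stand; origin at its underside.
- tin: Bystander: a low tin, 76 mm across, 58 mm tall, left of the stand; origin at its foot.
- measuring_spoon: Bystander: brass measuring spoon, 96 mm long, 15 mm tall, lying in front of the stand; origin under its middle.

How it is judged:
By the outcome, as a careful person would: the job done as asked, in the order asked, and still so for the second after the job is handed in, with the robot touching nothing.
It also fails if it takes over 58 s, if anything falls off the work surface, if the arm or the gripper's body presses on something with over 40 N, if the wrist force passes 120 N, or if a joint passes its speed limit or range.

## Working session

There is one attempt and no reset: what is moved stays moved. The work goes in short steps, Python scripts to look and compute and a tool call to move; the robot and the scene stay as the last step left them, time stands still between calls to the robot, and variables do not carry over. Pictures are saved under pics/ and viewed, at most 10 in all, crops included, and the job is handed in when it is done.

Besides the shell and the picture viewer there is one more tool, called after "Call:" in YAML: its name, and indented under it one key for each argument. carry_out: Moves the arm, as the interface text tells. Its arguments: {"type":"object","properties":{"motion":{"type":"array","items":{"type":"object","properties":{"gripper":{"type":"number"},"dx":{"type":"number"},"dy":{"type":"number"},"dz":{"type":"number"},"wx":{"type":"number"},"wy":{"type":"number"},"wz":{"type":"number"}}}},"grip_force":{"type":"number"}},"required":["motion"]}

```bash
mkdir -p pics; cat > h.py <<'E'
import numpy as np, cv2
from scipy.spatial.transform import Rotation as R
from workcell import env
np.set_printoptions(precision=4,suppress=True)
def cam(n):
    c=env.get_calibration(n); a=np.array(c["attitude"],float)
    M=R.from_quat(a).as_matrix() if a.size==4 else a.reshape(3,3)
    return np.array(c["mtx"]),np.array(c["position"]),M
def w(n,p):
    _,o,M=cam(n); return o+M@np.array(p)
E
python3 - <<'E'
from h import *
print(env.sense(), env.grip_depth)
for n in("side","top"):
    p,d=env.read_camera(n); cv2.imwrite(f"pics/{n}0.png",p); print(n,env.get_calibration(n))
    for t in "stand ring_centre front_leaf_tab lower_leaf_tab left_knob left_pivot pepper_mill spice_jar lemon tin measuring_spoon".split():
        print(t,[(w(n,r["location"]),round(r["p"],2)) for r in env.place_of(n,t)[:2]])
E
```

```text
{'t': 0.0, 'joint_positions': array([ 1.1544,  0.3513,  1.6524,  0.    ,  1.1391, -0.0846]), 'qvel': array([-0.0004, -0.0014, -0.0004,  0.0005, -0.0008, -0.0009]), 'effort': array([ -0.0012, -50.6117, -29.1398,  -0.0001,   0.0046,  -0.    ]), 'ee_pos': array([0.179 , 0.5197, 0.2307]), 'tcp_rot': array([ 0.1651,  0.9863, -0.0006, -0.0002]), 'ft_force': array([ 0.5186, -0.3183, -0.5529]), 'torque': array([ 0.0375, -0.013 , -0.021 ]), 'grip_force': 0.0, 'grip_width': 0.08526547181342954} 0.0187
side {'mtx': array([[475.4942,   0.    , 260.4204],
       [  0.    , 475.4942, 190.8476],
       [  0.    ,   0.    ,   1.    ]]), 'position': array([ 0.398 , -1.026 ,  0.9051]), 'attitude': array([ 0.4656, -0.0395, -0.0638,  0.8818])}
stand [(array([0.6363, 0.0084, 0.0012]), 0.81)]
ring_centre [(array([0.6233, 0.0077, 0.1384]), 0.91)]
front_leaf_tab [(array([ 0.6639, -0.1555,  0.1563]), 0.61)]
lower_leaf_tab [(array([ 0.5942, -0.163 ,  0.1038]), 0.58)]
left_knob [(array([0.5152, 0.2054, 0.0819]), 0.52)]
left_pivot [(array([0.5132, 0.1242, 0.0816]), 0.61)]
pepper_mill []
spice_jar [(array([ 0.69
[... 499 characters left out ...]
0.0771]), 0.27)]
ring_centre [(array([0.6173, 0.0104, 0.1344]), 0.79)]
front_leaf_tab [(array([ 0.6599, -0.1557,  0.1628]), 0.91), (array([ 0.5934,  0.2969, -0.0015]), 0.32)]
lower_leaf_tab [(array([ 0.5926, -0.16  ,  0.1026]), 0.73), (array([ 0.6685,  0.3011, -0.0085]), 0.51)]
left_knob [(array([0.5074, 0.2047, 0.0785]), 0.54)]
left_pivot [(array([0.5134, 0.1255, 0.0779]), 0.98), (array([ 0.5939,  0.2986, -0.001 ]), 0.61)]
pepper_mill [(array([ 0.6669,  0.3011, -0.0034]), 0.63)]
spice_jar [(array([ 0.6898, -0.2439, -0.0048]), 0.86)]
lemon [(array([ 0.5918, -0.1601,  0.1045]), 0.46)]
tin [(array([ 0.5926,  0.298 , -0.0017]), 0.59)]
measuring_spoon [(array([ 0.4339, -0.0332, -0.0007]), 0.77)]
```

```bash
python3 - <<'E'
from h import *
from scipy.optimize import least_squares
obs={}
for n in("side","top"):
  for k in range(3):
    env.read_camera(n)
    for t in "ring_centre front_leaf_tab lower_leaf_tab left_knob left_pivot".split():
        r=env.place_of(n,t)
        if r: obs.setdefault(t,[]).append(w(n,r[0]["location"]))
m={t:np.median(v,axis=0) for t,v in obs.items()}
for t in obs: print(t,m[t],len(obs[t]),np.std(obs[t],axis=0))
def F(yaw): return R.from_euler("z",yaw).as_matrix()@R.from_euler("y",-np.radians(35)).as_matrix()
loc={"ring_centre":(0,0,0),"front_leaf_tab":(.045,-.1715,0),"lower_leaf_tab":(-.045,-.1715,-.005)}
f=lambda q:np.concatenate([(F(q[3])@np.array(loc[t])+q[:3]-p) for t,v in obs.items() if t in loc for p in v])
s=least_squares(f,[.62,.01,.135,0],loss="soft_l1",f_scale=.003).x
print(s)
M=F(s[3]);print(M)
for t in m: print(t,"local",M.T@(m[t]-s[:3]))
np.save("pose.npy",s)
E
```

```text
ring_centre [0.6198 0.0117 0.1356] 6 [0.0024 0.0008 0.0011]
front_leaf_tab [ 0.6622 -0.1578  0.1605] 6 [0.0013 0.0008 0.0022]
lower_leaf_tab [ 0.5937 -0.1622  0.104 ] 6 [0.0024 0.0012 0.0015]
left_knob [0.5084 0.2049 0.0799] 5 [0.0032 0.001  0.0028]
left_pivot [0.512  0.1258 0.0808] 6 [0.0034 0.0012 0.0017]
[0.6191 0.0114 0.1348 0.0427]
[[ 0.8184 -0.0427 -0.5731]
 [ 0.035   0.9991 -0.0245]
 [ 0.5736  0.      0.8192]]
ring_centre local [0.0011 0.0003 0.0003]
front_leaf_tab local [ 0.0441 -0.1709  0.0005]
lower_leaf_tab local [-0.0444 -0.1723 -0.0064]
left_knob local [-0.1153  0.198   0.0138]
left_pivot local [-0.1146  0.1189  0.0144]
```

View pics/side0.png

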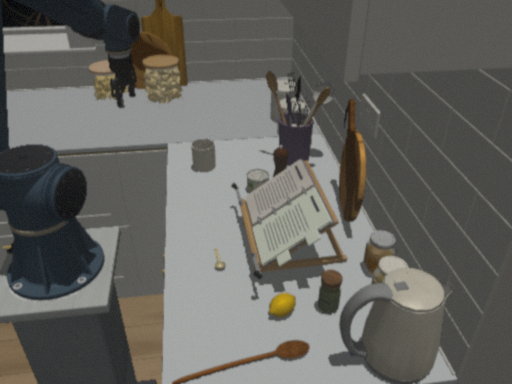

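View pics/top0.png

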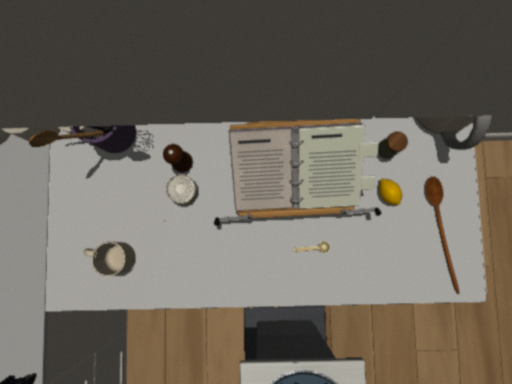

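```bash
cat >> h.py <<'E'
def F(yaw): return R.from_euler("z",yaw).as_matrix()@R.from_euler("y",-np.radians(35)).as_matrix()
S=np.load("pose.npy"); M=F(S[3])
def ori(lean,spin=0):
    "tool y = local x turned by spin about local z; tool z = -local z leaned (deg) about local x"
    z=np.array([0,np.sin(np.radians(lean)),-np.cos(np.radians(lean))]); y=np.array([1.,0,0])
    B=np.c_[np.cross(y,z),y,z]
    return R.from_matrix(M@R.from_euler("z",spin,degrees=True).as_matrix()@B)
def W(l): return S[:3]+M@np.array(l)
def leaf(th,lean,back=0,r=.181,g=.018,x=.045):
    o=ori(lean); t=np.radians(th)
    return W([x,-r*np.cos(t),r*np.sin(t)])+o.as_matrix()[:,2]*(g-back),o
def rows(poses,step=45,rot=.15,cur=None):
    if cur is None:
        s=env.sense(); cur=(np.array(s["ee_pos"]),R.from_quat(s["tcp_rot"]))
    for p,o in poses:
        d=(p-cur[0])*1000; v=(o*cur[1].inv()).as_rotvec()
        n=int(np.ceil(max(np.linalg.norm(d)/step,np.linalg.norm(v)/rot,1)))
        print("x%d"%n,"d",np.round(d/n,1),"w",np.round(v/n,3)," to",p); cur=(p,o)
E
python3 - <<'E'
from h import *
o0=leaf(0,20)[1]
rows([(np.array([.36,.25,.36]),ori(20)),(np.array([.5,-.12,.36]),ori(20)),leaf(0,20,.08),leaf(0,20)])
E
```

```text
x9 d [ 20.1 -30.   14.3] w [ 0.074 -0.033 -0.116]  to [0.36 0.25 0.36]
x9 d [ 15.6 -41.1   0. ] w [0. 0. 0.]  to [ 0.5  -0.12  0.36]
x5 d [ 26.2 -14.1 -30.3] w [0. 0. 0.]  to [ 0.6311 -0.1905  0.2083]
x2 d [ 21.   14.6 -30.8] w [0. 0. 0.]  to [ 0.6731 -0.1613  0.1467]
```

Call:
carry_out:
  motion:
    - {"dx": 20, "dy": -30, "dz": 14.5, "wx": 0.074, "wy": -0.033, "wz": -0.116, "gripper": 0.4}
    - {"dx": 20, "dy": -30, "dz": 14.5, "wx": 0.074, "wy": -0.033, "wz": -0.116, "gripper": 0.4}
    - {"dx": 20, "dy": -30, "dz": 14.5, "wx": 0.074, "wy": -0.033, "wz": -0.116, "gripper": 0.4}
    - {"dx": 20, "dy": -30, "dz": 14.5, "wx": 0.074, "wy": -0.033, "wz": -0.116, "gripper": 0.4}
    - {"dx": 20, "dy": -30, "dz": 14.5, "wx": 0.074, "wy": -0.033, "wz": -0.116, "gripper": 0.4}

```text
t: 3.62
ee_pos: [0.2797, 0.369, 0.3045]
tcp_rot: [0.437, 0.877, 0.193, 0.05]
ft_force: [1.4, -0.4, -0.0]
grip_width: 0.0597
grip_force: 0.0
```

Call:
carry_out:
  motion:
    - {"dx": 20, "dy": -30, "dz": 14.5, "wx": 0.074, "wy": -0.033, "wz": -0.116, "gripper": 0.4}
    - {"dx": 20, "dy": -30, "dz": 14.5, "wx": 0.074, "wy": -0.033, "wz": -0.116, "gripper": 0.4}
    - {"dx": 20, "dy": -30, "dz": 14.5, "wx": 0.074, "wy": -0.033, "wz": -0.116, "gripper": 0.4}
    - {"dx": 20, "dy": -30, "dz": 14.5, "wx": 0.074, "wy": -0.033, "wz": -0.116, "gripper": 0.4}
    - {"dx": 15, "dy": -40, "dz": 0}

```text
$.motion[4]: bad value
```

Call:
carry_out:
  motion:
    - {"dx": 15, "dy": -40}
    - {"dx": 15, "dy": -40}
    - {"dx": 15, "dy": -40}
    - {"dx": 15, "dy": -40}
    - {"dx": 15, "dy": -40}

```text
$.motion[0]: bad value
```

Call:
carry_out:
  motion:
    - {"dx": 15, "dy": -40}
    - {"dx": 15, "dy": -40}
    - {"dx": 15, "dy": -40}
    - {"dx": 5, "dy": -10}
    - {}

```text
$.motion[0]: bad value
```

```bash
python3 - <<'E'
from h import *
s=env.sense(); print(s["t"],s["joint_positions"],s["grip_width"],s["ee_pos"])
rows([leaf(0,20,.08),leaf(0,20)])
E
```

```text
3.625 [ 0.8119 -0.0758  2.0169  0.0236  0.7984  0.1517] 0.059723283710643525 [0.2797 0.369  0.3045]
x15 d [ 23.4 -37.3  -6.4] w [ 0.019 -0.009 -0.03 ]  to [ 0.6311 -0.1905  0.2083]
x2 d [ 21.   14.6 -30.8] w [0. 0. 0.]  to [ 0.6731 -0.1613  0.1467]
```

Call:
carry_out:
  motion:
    - {"dx": 20, "dy": -30, "dz": 14, "wx": 0.074, "wy": -0.033, "wz": -0.116, "gripper": 0.4}
    - {"dx": 20, "dy": -30, "dz": 14, "wx": 0.074, "wy": -0.033, "wz": -0.116, "gripper": 0.4}
    - {"dx": 20, "dy": -30, "dz": 14, "wx": 0.074, "wy": -0.033, "wz": -0.116, "gripper": 0.4}
    - {"dx": 20, "dy": -30, "dz": 14, "wx": 0.074, "wy": -0.033, "wz": -0.116, "gripper": 0.4}
    - {"dx": 20, "dy": -50, "dz": 0, "wx": 0, "wy": 0, "wz": 0, "gripper": 0.4}

```text
t: 4.25
ee_pos: [0.3767, 0.2057, 0.3603]
tcp_rot: [0.614, 0.712, 0.33, 0.085]
ft_force: [0.4, 1.6, -0.1]
grip_width: 0.0598
grip_force: 0.0
```

Call:
carry_out:
  motion:
    - {"dx": 20, "dy": -50, "dz": 0, "wx": 0, "wy": 0, "wz": 0, "gripper": 0.4}
    - {"dx": 20, "dy": -50, "dz": 0, "wx": 0, "wy": 0, "wz": 0, "gripper": 0.4}
    - {"dx": 20, "dy": -50, "dz": 0, "wx": 0, "wy": 0, "wz": 0, "gripper": 0.4}
    - {"dx": 20, "dy": -50, "dz": 0, "wx": 0, "wy": 0, "wz": 0, "gripper": 0.4}
    - {"dx": 20, "dy": -50, "dz": 0, "wx": 0, "wy": 0, "wz": 0, "gripper": 0.4}

```text
t: 4.88
ee_pos: [0.4763, -0.0438, 0.3595]
tcp_rot: [0.614, 0.712, 0.328, 0.086]
ft_force: [1.2, 0.5, 0.4]
grip_width: 0.0598
grip_force: 0.0
```

Call:
carry_out:
  motion:
    - {"dx": 20, "dy": -50, "dz": 0, "wx": 0, "wy": 0, "wz": 0, "gripper": 0.4}
    - {"dx": 20, "dy": -50, "dz": 0, "wx": 0, "wy": 0, "wz": 0, "gripper": 0.4}
    - {"dx": 10, "dy": -30, "dz": 0, "wx": 0, "wy": 0, "wz": 0, "gripper": 0.4}
    - {"dx": 0, "dy": 0, "dz": 0, "wx": 0, "wy": 0, "wz": 0, "gripper": 0.4}

```text
t: 5.38
ee_pos: [0.5263, -0.1733, 0.3586]
tcp_rot: [0.615, 0.712, 0.328, 0.085]
ft_force: [0.7, 0.5, -0.5]
grip_width: 0.0601
grip_force: 0.0
```

```bash
python3 - <<'E'
from h import *
s=env.sense(); print(s["t"],s["joint_positions"],s["grip_width"],s["ee_pos"])
rows([leaf(0,20,.07),leaf(0,20)])
E
```

```text
5.375 [-0.7062  0.1394  1.7568  0.7375  1.1576 -1.1297] 0.06008532931419409 [ 0.5263 -0.1733  0.3586]
x5 d [ 22.   -2.7 -31.6] w [-0.    -0.001  0.001]  to [ 0.6364 -0.1868  0.2006]
x2 d [ 18.3  12.8 -26.9] w [0. 0. 0.]  to [ 0.6731 -0.1613  0.1467]
```

Call:
carry_out:
  motion:
    - {"dx": 27, "dy": -3, "dz": -39, "wx": 0, "wy": 0, "wz": 0, "gripper": 0.4}
    - {"dx": 27, "dy": -3, "dz": -39, "wx": 0, "wy": 0, "wz": 0, "gripper": 0.4}
    - {"dx": 28, "dy": -4, "dz": -40, "wx": 0, "wy": 0, "wz": 0, "gripper": 0.4}
    - {"dx": 28, "dy": -4, "dz": -40, "wx": 0, "wy": 0, "wz": 0, "gripper": 0.4}
    - {"dx": 0, "dy": 0, "dz": 0, "wx": 0, "wy": 0, "wz": 0, "gripper": 0.4}

```text
t: 6.0
ee_pos: [0.6356, -0.1839, 0.198]
tcp_rot: [0.614, 0.713, 0.328, 0.082]
ft_force: [-0.1, 1.2, 0.4]
grip_width: 0.0598
grip_force: 0.0
```

```bash
python3 - <<'E'
from h import *
for n in("side","top"):
    for k in range(2):
        p,d=env.read_camera(n)
        for t in ("front_leaf_tab","lower_leaf_tab"):
            print(n,t,[(w(n,r["location"]),M.T@(w(n,r["location"])-S[:3]),round(r["p"],2)) for r in env.place_of(n,t)[:1]])
    c=p[190:290,200:370] if n=="side" else p[110:230,300:430]
    cv2.imwrite(f"pics/{n}1.png",cv2.resize(c,None,fx=4,fy=4,interpolation=cv2.INTER_CUBIC))
rows([leaf(0,20)])
E
```

```text
side front_leaf_tab [(array([ 0.6639, -0.1601,  0.1572]), array([ 0.0436, -0.1733, -0.0032]), 0.73)]
side lower_leaf_tab [(array([ 0.5956, -0.1616,  0.1017]), array([-0.0442, -0.1719, -0.0094]), 0.61)]
side front_leaf_tab [(array([ 0.6649, -0.1599,  0.1582]), array([ 0.0449, -0.1732, -0.0029]), 0.59)]
side lower_leaf_tab [(array([ 0.5952, -0.1626,  0.1051]), array([-0.0426, -0.1729, -0.0064]), 0.73)]
top front_leaf_tab [(array([ 0.6595, -0.1548,  0.1597]), array([ 0.0416, -0.1678,  0.0014]), 0.93)]
top lower_leaf_tab [(array([ 0.593 , -0.1613,  0.1044]), array([-0.0448, -0.1714, -0.0057]), 0.57)]
top front_leaf_tab [(array([ 0.6591, -0.1569,  0.1606]), array([ 0.0417, -0.1698,  0.0023]), 0.71)]
top lower_leaf_tab [(array([ 0.5896, -0.1628,  0.1043]), array([-0.0477, -0.1728, -0.0038]), 0.56)]
x2 d [ 18.6  12.2 -27.4] w [-0.    -0.001  0.003]  to [ 0.6731 -0.1613  0.1467]
```

View pics/side1.png

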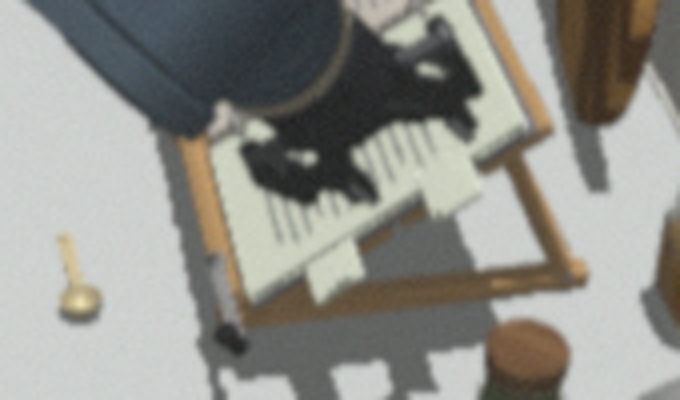

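View pics/top1.png

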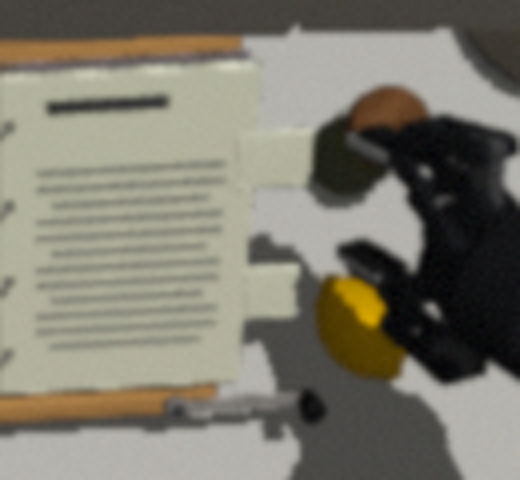

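The side view shows the fingers hovering clear of both tabs, which sit at crop (450,185) and (335,270). The top view shows the fingertips at (375,145) and (360,255), right of the front tab at (278,158). The fit agrees with both, so I'll go down and grip.

Call:
carry_out:
  motion:
    - {"dx": 18, "dy": 11, "dz": -27, "wx": 0, "wy": 0, "wz": 0, "gripper": 0.4}
    - {"dx": 19, "dy": 11, "dz": -27, "wx": 0, "wy": 0, "wz": 0, "gripper": 0.4}
    - {"dx": 0, "dy": 0, "dz": 0, "wx": 0, "wy": 0, "wz": 0, "gripper": 0.4}
  grip_force: 20

```text
t: 6.98
ee_pos: [0.6727, -0.1625, 0.1452]
tcp_rot: [0.614, 0.713, 0.328, 0.083]
ft_force: [-0.8, -0.5, 0.3]
grip_width: 0.0601
grip_force: 0.0
```

Call:
carry_out:
  motion:
    - {"dx": 0, "dy": 0, "dz": 0, "wx": 0, "wy": 0, "wz": 0, "gripper": -1}
    - {"dx": 0, "dy": 0, "dz": 0, "wx": 0, "wy": 0, "wz": 0, "gripper": -1}
    - {"dx": 0, "dy": 0, "dz": 0, "wx": 0, "wy": 0, "wz": 0, "gripper": -1}

```text
t: 7.35
ee_pos: [0.6718, -0.1644, 0.1477]
tcp_rot: [0.614, 0.713, 0.328, 0.085]
ft_force: [-9.4, -1.9, -1.0]
grip_width: 0.0356
grip_force: 22.0
```

```bash
python3 - <<'E'
from h import *
s=env.sense(); print(s["t"],s["joint_positions"],s["grip_width"],s["grip_force"],s["ft_force"])
print(M.T@(s["ee_pos"]-S[:3]), leaf(0,20)[0]-s["ee_pos"])
rows([leaf(t,20-t/4.5) for t in range(15,181,15)],step=60,rot=.18,cur=leaf(0,20))
E
```

```text
7.35 [-0.5329  0.6052  1.6475  0.9309  0.8051 -1.3235] 0.035596751695645926 21.98139488697052 [-9.4268 -1.8689 -0.9759]
[ 0.0444 -0.1779 -0.0153] [ 0.0013  0.0031 -0.001 ]
x1 d [-26.9   4.   38.1] w [-0.048 -0.002 -0.033]  to [ 0.6462 -0.1573  0.1848]
x1 d [-25.6  16.   35.5] w [-0.048 -0.002 -0.033]  to [ 0.6206 -0.1413  0.2204]
x1 d [-22.5  26.8  30.5] w [-0.048 -0.002 -0.033]  to [ 0.598  -0.1145  0.2509]
x1 d [-18.   35.7  23.4] w [-0.048 -0.002 -0.033]  to [ 0.5801 -0.0787  0.2743]
x1 d [-12.1  42.1  14.7] w [-0.048 -0.002 -0.033]  to [ 0.568  -0.0366  0.2891]
x1 d [-5.5 45.6  5. ] w [-0.048 -0.002 -0.033]  to [0.5625 0.009  0.2941]
x1 d [ 1.6 45.9 -5. ] w [-0.048 -0.002 -0.033]  to [0.5641 0.0549 0.2891]
x1 d [  8.5  43.  -14.7] w [-0.048 -0.002 -0.033]  to [0.5725 0.0979 0.2743]
x1 d [ 14.8  37.1 -23.4] w [-0.048 -0.002 -0.033]  to [0.5874 0.135  0.2509]
x1 d [ 20.2  28.6 -30.5] w [-0.048 -0.002 -0.033]  to [0.6076 0.1637 0.2204]
x1 d [ 24.1  18.1 -35.5] w [-0.048 -0.002 -0.033]  to [0.6317 0.1818 0.1848]
x1 d [ 26.4   6.3 -38.1] w [-0.048 -0.002 -0.033]  to [0.6581 0.1881 0.1467]
```

Call:
carry_out:
  motion:
    - {"dx": -14, "dy": 1, "dz": 19, "wx": -0.024, "wy": -0.001, "wz": -0.016, "gripper": -1}
    - {"dx": -13, "dy": 3, "dz": 19, "wx": -0.024, "wy": -0.001, "wz": -0.016, "gripper": -1}
    - {"dx": -13, "dy": 7, "dz": 18, "wx": -0.024, "wy": -0.001, "wz": -0.016, "gripper": -1}
    - {"dx": -13, "dy": 9, "dz": 17, "wx": -0.024, "wy": -0.001, "wz": -0.016, "gripper": -1}
    - {"dx": 0, "dy": 0, "dz": 0, "wx": 0, "wy": 0, "wz": 0, "gripper": -1}

```text
t: 7.98
ee_pos: [0.6189, -0.1433, 0.222]
tcp_rot: [0.631, 0.708, 0.292, 0.127]
ft_force: [-1.6, -0.6, -2.4]
grip_width: 0.0353
grip_force: 22.4
```

```bash
python3 - <<'E'
from h import *
s=env.sense(); print(s["grip_width"],s["ft_force"],s["torque"],M.T@(s["ee_pos"]-S[:3]),M.T@(leaf(30,20-30/4.5)[0]-S[:3]))
for n in("side","top"):
    p,d=env.read_camera(n)
    for t in ("front_leaf_tab","lower_leaf_tab"):
            print(n,t,[(M.T@(w(n,r["location"])-S[:3]),round(r["p"],2)) for r in env.place_of(n,t)[:1]])
    if n=="side": cv2.imwrite(f"pics/{n}2.png",cv2.resize(p[150:290,200:370],None,fx=4,fy=4,interpolation=cv2.INTER_CUBIC))
E
```

```text
0.03525618996063216 [-1.59   -0.6206 -2.3813] [-0.1759  0.6601 -0.0057] [ 0.0445 -0.1546  0.0754] [ 0.045  -0.1526  0.073 ]
side front_leaf_tab [(array([ 0.0439, -0.148 ,  0.0825]), 0.71)]
side lower_leaf_tab [(array([-0.0437, -0.172 , -0.0083]), 0.59)]
top front_leaf_tab [(array([ 0.0437, -0.1458,  0.0864]), 0.88)]
top lower_leaf_tab [(array([-0.0477, -0.1703, -0.0057]), 0.9)]
```

View pics/side2.png

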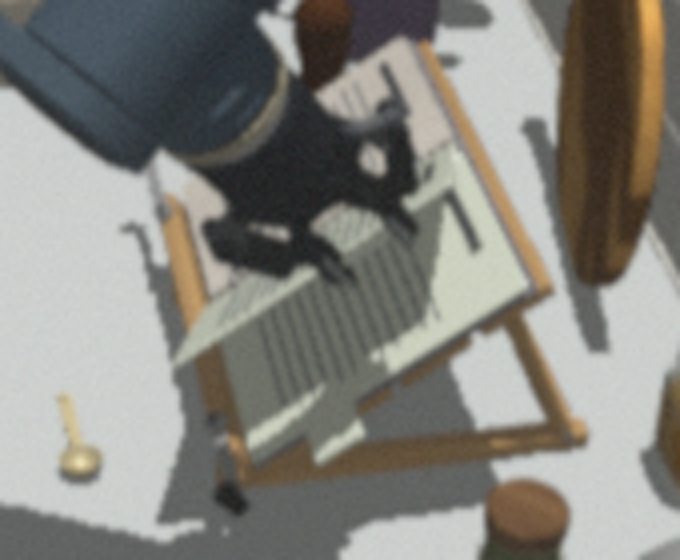

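The picture shows the front leaf lifted by its tab (fingers at about (365,240)). The lower leaf's tab, at (340,430), is still in place. Next I'll turn it over.

Call:
carry_out:
  motion:
    - {"dx": -22, "dy": 27, "dz": 30, "wx": -0.048, "wy": -0.002, "wz": -0.033, "gripper": -1}
    - {"dx": -18, "dy": 36, "dz": 23, "wx": -0.048, "wy": -0.002, "wz": -0.033, "gripper": -1}
    - {"dx": -12, "dy": 42, "dz": 15, "wx": -0.048, "wy": -0.002, "wz": -0.033, "gripper": -1}
    - {"dx": -5.5, "dy": 45.5, "dz": 5, "wx": -0.048, "wy": -0.002, "wz": -0.033, "gripper": -1}
    - {"dx": 0, "dy": 0, "dz": 0, "wx": 0, "wy": 0, "wz": 0, "gripper": -1}

```text
t: 8.9
ee_pos: [0.5639, 0.001, 0.2942]
tcp_rot: [0.658, 0.69, 0.22, 0.205]
ft_force: [-16.5, -2.8, 19.6]
grip_width: 0.0354
grip_force: 27.0
```

```bash
python3 - <<'E'
from h import *
s=env.sense(); print(s["joint_positions"],s["grip_width"],s["ft_force"],s["torque"],M.T@(s["ee_pos"]-S[:3]),M.T@(leaf(90,0)[0]-S[:3]))
for n in("side","top"):
    p,d=env.read_camera(n)
    for t in ("front_leaf_tab","lower_leaf_tab"):
            print(n,t,[(M.T@(w(n,r["location"])-S[:3]),round(r["p"],2)) for r in env.place_of(n,t)[:1]])
rows([leaf(t,20-t/4.5,r=.179,g=.016) for t in range(105,181,15)],step=60,rot=.18)
E
```

```text
[-0.1321  0.0764  1.9608  0.2226  0.5138 -0.3402] 0.0354136489456757 [-16.5268  -2.7988  19.5512] [-0.2535  0.8271 -0.5194] [ 0.046  -0.0081  0.1625] [ 0.045 -0.     0.163]
side front_leaf_tab [(array([ 0.0471, -0.0072,  0.1655]), 0.92)]
side lower_leaf_tab [(array([-0.0448, -0.1706, -0.0095]), 0.83)]
top front_leaf_tab [(array([ 0.0469, -0.014 ,  0.1727]), 0.8)]
top lower_leaf_tab [(array([-0.0439, -0.1758, -0.008 ]), 0.86)]
x1 d [-0.1 56.2 -5. ] w [-0.055 -0.004 -0.037]  to [0.564  0.0545 0.2891]
x1 d [  8.4  42.6 -14.6] w [-0.048 -0.002 -0.033]  to [0.5724 0.0971 0.2745]
x1 d [ 14.7  36.8 -23.2] w [-0.048 -0.002 -0.033]  to [0.5871 0.1339 0.2513]
x1 d [ 20.   28.4 -30.2] w [-0.048 -0.002 -0.033]  to [0.6071 0.1624 0.2211]
x1 d [ 23.9  18.  -35.2] w [-0.048 -0.002 -0.033]  to [0.631  0.1804 0.186 ]
x1 d [ 26.2   6.3 -37.7] w [-0.048 -0.002 -0.033]  to [0.6571 0.1867 0.1483]
```

Call:
carry_out:
  motion:
    - {"dx": -2, "dy": 10, "dz": 3, "wx": -0.01, "wy": 0, "wz": -0.006, "gripper": -1}
    - {"dx": 0, "dy": 0, "dz": 0, "wx": 0, "wy": 0, "wz": 0, "gripper": -1}

```text
t: 9.45
ee_pos: [0.5624, 0.0087, 0.2952]
tcp_rot: [0.661, 0.689, 0.215, 0.208]
ft_force: [6.8, -0.8, -2.6]
grip_width: 0.0355
grip_force: 24.2
```

```bash
python3 - <<'E'
from h import *
s=env.sense(); l=M.T@(s["ee_pos"]-S[:3]); print(l,M.T@s["ft_force"])
rows([leaf(t,20-t/4.5,r=.181,g=.016) for t in range(105,181,15)],step=60,rot=.18)
E
```

```text
[ 0.0455 -0.0003  0.164 ] [ 4.0479 -1.0924 -5.9776]
x1 d [ 0.5 46.2 -4.5] w [-0.045 -0.006 -0.031]  to [0.5629 0.055  0.2907]
x1 d [  8.5  43.1 -14.7] w [-0.048 -0.002 -0.033]  to [0.5714 0.0981 0.276 ]
x1 d [ 14.8  37.2 -23.5] w [-0.048 -0.002 -0.033]  to [0.5862 0.1353 0.2525]
x1 d [ 20.2  28.7 -30.6] w [-0.048 -0.002 -0.033]  to [0.6064 0.1641 0.2219]
x1 d [ 24.1  18.2 -35.6] w [-0.048 -0.002 -0.033]  to [0.6306 0.1823 0.1864]
x1 d [ 26.5   6.4 -38.1] w [-0.048 -0.002 -0.033]  to [0.657  0.1887 0.1483]
```

Force relaxed, so I'll continue.

Call:
carry_out:
  motion:
    - {"dx": 0.5, "dy": 46, "dz": -4.5, "wx": -0.045, "wy": -0.004, "wz": -0.032, "gripper": -1}
    - {"dx": 8.5, "dy": 43, "dz": -14.5, "wx": -0.048, "wy": -0.002, "wz": -0.033, "gripper": -1}
    - {"dx": 15, "dy": 37, "dz": -23.5, "wx": -0.048, "wy": -0.002, "wz": -0.033, "gripper": -1}
    - {"dx": 20, "dy": 29, "dz": -30.5, "wx": -0.048, "wy": -0.002, "wz": -0.033, "gripper": -1}
    - {"dx": 0, "dy": 0, "dz": 0, "wx": 0, "wy": 0, "wz": 0, "gripper": -1}

```text
t: 10.07
ee_pos: [0.6036, 0.1434, 0.2317]
tcp_rot: [0.677, 0.667, 0.154, 0.268]
ft_force: [-23.9, 48.2, 31.6]
grip_width: 0.0352
grip_force: 69.6
```

```bash
python3 - <<'E'
from h import *
s=env.sense(); l=M.T@(s["ee_pos"]-S[:3]); print(l,M.T@(leaf(150,-13.3)[0]-S[:3]),M.T@s["ft_force"],s["grip_width"])
for n in("side","top"):
    p,d=env.read_camera(n)
    for t in ("front_leaf_tab","lower_leaf_tab"):
            print(n,t,[(M.T@(w(n,r["location"])-S[:3]),round(r["p"],2)) for r in env.place_of(n,t)[:1]])
rows([leaf(t,20-t/4.5,r=.181,g=.016) for t in (165,173,177)],step=30,rot=.18)
E
```

```text
[0.0475 0.1326 0.0851] [0.045  0.1526 0.073 ] [ 0.2217 49.2092 38.3604] 0.035217292787738406
side front_leaf_tab [(array([0.0471, 0.1369, 0.0997]), 0.59)]
side lower_leaf_tab [(array([-0.0432, -0.1716, -0.0055]), 0.68)]
top front_leaf_tab [(array([0.0478, 0.138 , 0.1044]), 0.79)]
top lower_leaf_tab [(array([-0.0449, -0.1723, -0.0044]), 0.59)]
x3 d [  9.3  13.4 -15.6] w [-0.031 -0.003 -0.02 ]  to [0.6306 0.1823 0.1864]
x1 d [ 13.9   4.9 -20.2] w [-0.025 -0.001 -0.018]  to [0.6445 0.1872 0.1662]
x1 d [  7.1   1.2 -10.2] w [-0.013 -0.001 -0.009]  to [0.6516 0.1884 0.156 ]
```

```bash
python3 - <<'E'
from h import *
s=env.sense();print(s["joint_positions"])
rows([leaf(t,-12,r=.181,g=.016) for t in (145,150,157,165,172,177)],step=25,rot=.18)
E
```

```text
[ 0.2896  0.3005  1.8584 -0.6671  0.5277  0.8135]
x1 d [-3.5 13.6 -0.5] w [-0.025 -0.005 -0.014]  to [0.5992 0.1556 0.2328]
x1 d [  7.3   8.8 -10.9] w [0. 0. 0.]  to [0.6065 0.1644 0.2219]
x1 d [ 10.9  10.3 -16.2] w [0. 0. 0.]  to [0.6174 0.1748 0.2057]
x2 d [ 6.7  4.4 -9.8] w [0. 0. 0.]  to [0.6307 0.1836 0.1861]
x1 d [ 12.2   4.9 -17.7] w [0. 0. 0.]  to [0.6429 0.1885 0.1684]
x1 d [  8.9   1.9 -12.9] w [0. 0. 0.]  to [0.6519 0.1904 0.1555]
```

Call:
carry_out:
  motion:
    - {"dx": -3, "dy": 12, "dz": 0, "wx": -0.01, "wy": 0, "wz": -0.007, "gripper": -1}
    - {"dx": 0, "dy": 0, "dz": 0, "wx": 0, "wy": 0, "wz": 0, "gripper": -1}

```text
t: 10.62
ee_pos: [0.6014, 0.1468, 0.2323]
tcp_rot: [0.68, 0.664, 0.145, 0.275]
ft_force: [18.5, -0.7, 10.9]
grip_width: 0.0353
grip_force: 30.6
```

```bash
python3 - <<'E'
from h import *
s=env.sense(); print(M.T@(s["ee_pos"]-S[:3]),M.T@s["ft_force"],s["grip_force"])
rows([leaf(t,-12,r=.181,g=.016) for t in (145,150,157,165,172,177)],step=25,rot=.18)
E
```

```text
[0.0462 0.136  0.0867] [21.3867 -1.4456 -1.6843] 30.602303445339203
x1 d [-2.2  8.9  0.5] w [-0.003 -0.009  0.001]  to [0.5992 0.1556 0.2328]
x1 d [  7.3   8.8 -10.9] w [0. 0. 0.]  to [0.6065 0.1644 0.2219]
x1 d [ 10.9  10.3 -16.2] w [0. 0. 0.]  to [0.6174 0.1748 0.2057]
x2 d [ 6.7  4.4 -9.8] w [0. 0. 0.]  to [0.6307 0.1836 0.1861]
x1 d [ 12.2   4.9 -17.7] w [0. 0. 0.]  to [0.6429 0.1885 0.1684]
x1 d [  8.9   1.9 -12.9] w [0. 0. 0.]  to [0.6519 0.1904 0.1555]
```

Call:
carry_out:
  motion:
    - {"dx": 2.5, "dy": 1, "dz": 2, "wx": 0, "wy": 0, "wz": 0, "gripper": -1}
    - {"dx": 0, "dy": 0, "dz": 0, "wx": 0, "wy": 0, "wz": 0, "gripper": -1}

```text
t: 10.88
ee_pos: [0.602, 0.147, 0.2322]
tcp_rot: [0.681, 0.664, 0.143, 0.273]
ft_force: [8.9, -0.1, 5.7]
grip_width: 0.035
grip_force: 30.6
```

```bash
python3 - <<'E'
from h import *
s=env.sense(); print(M.T@(s["ee_pos"]-S[:3]),M.T@s["ft_force"],s["grip_force"])
rows([leaf(t,-12,r=.176,g=.018) for t in (145,150,157,165,172,177)],step=25,rot=.18)
E
```

```text
[0.0467 0.1362 0.0863] [10.5313 -0.51   -0.3733] 30.598646700382233
x1 d [ 0.1  4.3 -3.3] w [-0.003 -0.014  0.002]  to [0.6021 0.1512 0.2288]
x1 d [  7.1   8.6 -10.6] w [0. 0. 0.]  to [0.6092 0.1598 0.2182]
x1 d [ 10.6  10.1 -15.8] w [0. 0. 0.]  to [0.6198 0.1698 0.2025]
x1 d [ 13.    8.6 -19. ] w [0. 0. 0.]  to [0.6328 0.1784 0.1835]
x1 d [ 11.9   4.8 -17.2] w [0. 0. 0.]  to [0.6447 0.1832 0.1662]
x1 d [  8.7   1.8 -12.5] w [0. 0. 0.]  to [0.6534 0.185  0.1537]
```

Call:
carry_out:
  motion:
    - {"dx": 1, "dy": 5, "dz": -2, "wx": 0, "wy": 0, "wz": 0, "gripper": -1}
    - {"dx": 7, "dy": 9, "dz": -10, "wx": 0, "wy": 0, "wz": 0, "gripper": -1}
    - {"dx": 11, "dy": 10, "dz": -15, "wx": 0, "wy": 0, "wz": 0, "gripper": -1}
    - {"dx": 13, "dy": 8.5, "dz": -19, "wx": 0, "wy": 0, "wz": 0, "gripper": -1}
    - {"dx": 0, "dy": 0, "dz": 0, "wx": 0, "wy": 0, "wz": 0, "gripper": -1}

```text
t: 11.5
ee_pos: [0.6343, 0.1797, 0.1847]
tcp_rot: [0.681, 0.664, 0.142, 0.273]
ft_force: [7.4, 0.4, 6.1]
grip_width: 0.0356
grip_force: 27.8
```

```bash
python3 - <<'E'
from h import *
s=env.sense(); print(M.T@(s["ee_pos"]-S[:3]),M.T@s["ft_force"],s["grip_force"])
for n in("side","top"):
    p,d=env.read_camera(n)
    for t in ("front_leaf_tab","lower_leaf_tab"):
            print(n,t,[(M.T@(w(n,r["location"])-S[:3]),round(r["p"],2)) for r in env.place_of(n,t)[:1]])
rows([leaf(t,-12,r=.176,g=.018) for t in (165,172,177,180)],step=25,rot=.18)
E
```

```text
[0.047  0.1675 0.0281] [9.5559 0.077  0.721 ] 27.790664434432983
side front_leaf_tab [(array([0.0474, 0.1623, 0.0426]), 0.73)]
side lower_leaf_tab [(array([-0.044 , -0.1731, -0.0069]), 0.87)]
top front_leaf_tab [(array([0.0446, 0.1634, 0.0489]), 0.71)]
top lower_leaf_tab [(array([-0.0435, -0.1728, -0.0031]), 0.74)]
x1 d [-0.9 -1.  -2.2] w [-0.003 -0.015  0.002]  to [0.6328 0.1784 0.1835]
x1 d [ 11.9   4.8 -17.2] w [0. 0. 0.]  to [0.6447 0.1832 0.1662]
x1 d [  8.7   1.8 -12.5] w [0. 0. 0.]  to [0.6534 0.185  0.1537]
x1 d [ 5.3  0.5 -7.5] w [0. 0. 0.]  to [0.6586 0.1855 0.1461]
```

Call:
carry_out:
  motion:
    - {"dx": 11, "dy": 3.5, "dz": -18, "wx": 0, "wy": 0, "wz": 0, "gripper": -1}
    - {"dx": 9, "dy": 1.5, "dz": -12.5, "wx": 0, "wy": 0, "wz": 0, "gripper": -1}
    - {"dx": 2, "dy": 0, "dz": -4, "wx": 0, "wy": 0, "wz": 0, "gripper": -1}
    - {"dx": 0, "dy": 0, "dz": 0, "wx": 0, "wy": 0, "wz": 0, "gripper": -1}

```text
t: 12.3
ee_pos: [0.6569, 0.1859, 0.1522]
tcp_rot: [0.681, 0.664, 0.144, 0.273]
ft_force: [9.5, 6.8, 8.1]
grip_width: 0.0354
grip_force: 28.3
```

Call:
carry_out:
  motion:
    - {"dx": 0, "dy": 0, "dz": 0, "wx": 0, "wy": 0, "wz": 0, "gripper": 0.2}
    - {"dx": 0, "dy": 0, "dz": 0, "wx": 0, "wy": 0, "wz": 0, "gripper": 0.3}
    - {"dx": 0, "dy": 0, "dz": 0, "wx": 0, "wy": 0, "wz": 0, "gripper": 0.4}

```text
t: 12.68
ee_pos: [0.6533, 0.1837, 0.1491]
tcp_rot: [0.682, 0.665, 0.14, 0.272]
ft_force: [-0.4, -0.4, 0.2]
grip_width: 0.06
grip_force: 0.0
```

```bash
python3 - <<'E'
from h import *
s=env.sense(); print(M.T@(s["ee_pos"]-S[:3]),M.T@s["ft_force"],s["grip_width"])
for n in("side","top"):
    p,d=env.read_camera(n)
    for t in ("front_leaf_tab","lower_leaf_tab","left_knob"):
            print(n,t,[(M.T@(w(n,r["location"])-S[:3]),round(r["p"],2)) for r in env.place_of(n,t)[:1]])
print(-M@R.from_matrix(np.eye(3)).as_matrix()@np.array([0,0,0]), ori(-12).as_matrix()[:,2])
E
```

```text
[ 0.0423  0.1707 -0.0122] [-0.232  -0.3364  0.4654] 0.05996744689149624
side front_leaf_tab [(array([ 0.048 ,  0.1699, -0.0054]), 0.66)]
side lower_leaf_tab [(array([-0.0471, -0.1734, -0.0106]), 0.79)]
side left_knob [(array([-0.2241, -0.0382, -0.0094]), 0.6)]
top front_leaf_tab [(array([0.0479, 0.1716, 0.0009]), 0.71)]
top lower_leaf_tab [(array([-0.0467, -0.1709, -0.0059]), 0.82)]
top left_knob []
[0. 0. 0.] [ 0.5694 -0.1838 -0.8013]
```

Call:
carry_out:
  motion:
    - {"dx": -17, "dy": 5.5, "dz": 24, "wx": 0, "wy": 0, "wz": 0, "gripper": 0.4}
    - {"dx": -17, "dy": 5.5, "dz": 24, "wx": 0, "wy": 0, "wz": 0, "gripper": 0.4}
    - {"dx": -25, "dy": 0, "dz": 36, "wx": 0, "wy": 0, "wz": 0, "gripper": 0.2}
    - {"dx": -25, "dy": 0, "dz": 36, "wx": 0, "wy": 0, "wz": 0, "gripper": 0.2}
    - {"dx": 0, "dy": 0, "dz": 0, "wx": 0, "wy": 0, "wz": 0, "gripper": 0.2}

```text
t: 13.7
ee_pos: [0.5694, 0.1956, 0.2726]
tcp_rot: [0.681, 0.664, 0.143, 0.273]
ft_force: [-0.2, 1.0, -0.6]
grip_width: 0.0512
grip_force: 0.0
```

```bash
python3 - <<'E'
from h import *
s=env.sense(); print(s["joint_positions"])
for n in("side","top"):
    p,d=env.read_camera(n)
    for t in ("front_leaf_tab","lower_leaf_tab","left_knob","left_pivot"):
            print(n,t,[(M.T@(w(n,r["location"])-S[:3]),round(r["p"],2)) for r in env.place_of(n,t)[:2]])
    c=p[120:270,190:360] if n=="side" else p[100:240,150:400]
    cv2.imwrite(f"pics/{n}3.png",cv2.resize(c,None,fx=3.2,fy=3.2,interpolation=cv2.INTER_CUBIC))
rows([(W([-.115,.198,.10]),ori(0)),(W([-.115,.198,.012]),ori(0))],step=45)
E
```

```text
[ 0.4288  0.2472  1.8192 -0.6648  0.7008  0.8904]
side front_leaf_tab [(array([ 0.0456,  0.1712, -0.006 ]), 0.69)]
side lower_leaf_tab [(array([-0.0438, -0.1724, -0.0078]), 0.66)]
side left_knob []
side left_pivot [(array([-0.112 ,  0.1198,  0.011 ]), 0.68)]
top front_leaf_tab [(array([ 0.0479,  0.173 , -0.    ]), 0.56)]
top lower_leaf_tab [(array([-0.0478, -0.1702, -0.0069]), 0.97)]
top left_knob [(array([-0.1159,  0.1949,  0.0158]), 0.69)]
top left_pivot [(array([-0.1182,  0.1204,  0.0122]), 0.95)]
x4 d [-27.6   2.  -29.6] w [ 0.043 -0.003  0.03 ]  to [0.4592 0.2028 0.1507]
x2 d [ 25.2   1.1 -36. ] w [0. 0. 0.]  to [0.5096 0.2049 0.0786]
```

View pics/top3.png

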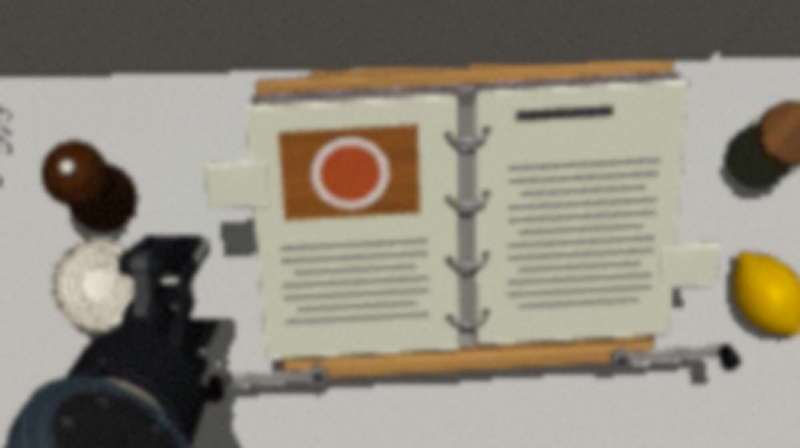

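View pics/side3.png

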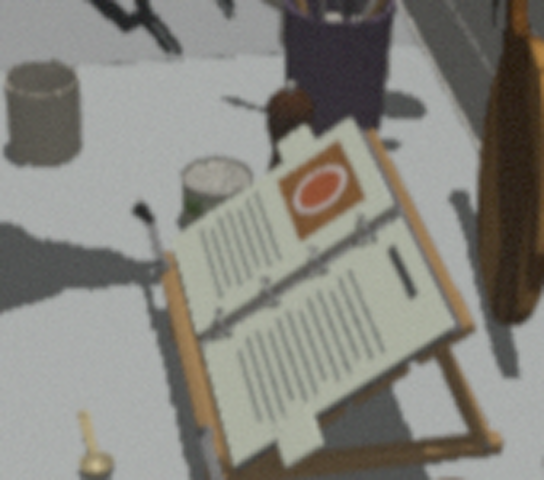

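The leaf is flat on the left showing its picture face, and the lower leaf is still on the right. The knob is at side-crop (142,210), i.e. full pixel (234,186). I'll check its angle by reprojection.

```bash
python3 - <<'E'
from h import *
K,o,Mc=cam("side")
for l in ([-.115,.199,.014],[-.142,.194,.014],[-.115,.119,.014]):
    q=Mc.T@(W(l)-o); q=q*[1,-1,-1]; u=K@q; print(l,u[:2]/u[2])
for n in("side","top"):
  p,d=env.read_camera(n); K,o,Mc=cam(n)
  for r in env.masks_of(n,"left_knob")[:2]:
    v,u=np.nonzero(r["pixels"]); print(n,r["p"],len(u),u.mean(),v.mean())
  for r in env.recognise(n,"left_knob")[:2]: print("rec",M.T@(w(n,r["location"])-S[:3]),r["p"])
E
```

```text
[-0.115, 0.199, 0.014] [233.7718 186.1269]
[-0.142, 0.194, 0.014] [227.0969 191.8184]
[-0.115, 0.119, 0.014] [237.6836 200.7734]
side 0.66 56 238.17857142857142 194.96428571428572
side 0.54 2217 277.0577356788453 188.65584122688318
rec [-0.1084  0.1688  0.0085] 0.53
rec [-0.0002 -0.0514 -0.0138] 0.31
top 0.65 167 232.1317365269461 218.0
rec [-0.112   0.1611  0.0085] 0.64
rec [0.0145 0.0859 0.0011] 0.46
```

Call:
carry_out:
  motion:
    - {"dx": -27.5, "dy": 2, "dz": -30, "wx": 0.043, "wy": -0.003, "wz": 0.03, "gripper": 0.2}
    - {"dx": -27.5, "dy": 2, "dz": -30, "wx": 0.043, "wy": -0.003, "wz": 0.03, "gripper": 0.2}
    - {"dx": -27.5, "dy": 2, "dz": -30, "wx": 0.043, "wy": -0.003, "wz": 0.03, "gripper": 0.2}
    - {"dx": -27.5, "dy": 2, "dz": -30, "wx": 0.043, "wy": -0.003, "wz": 0.03, "gripper": 0.2}
    - {"dx": 0, "dy": 0, "dz": 0, "wx": 0, "wy": 0, "wz": 0, "gripper": 0.2}

```text
t: 15.12
ee_pos: [0.4577, 0.2021, 0.1479]
tcp_rot: [0.661, 0.689, 0.215, 0.208]
ft_force: [-0.5, 0.4, 1.0]
grip_width: 0.0514
grip_force: 0.0
```

```bash
python3 - <<'E'
from h import *
s=env.sense(); print(s["joint_positions"])
P=np.array([-.115,.119]);ps=[]
rows([(W([-.115,.198,.010]),ori(0))],step=45)
for a in range(0,91,10):
    t=np.radians(a); ps.append((W([P[0]+.08*np.sin(t),P[1]+.08*np.cos(t),.011]),ori(0,-a)))
rows(ps[1:],cur=ps[0],rot=.18)
E
```

```text
[ 0.4411  0.2438  2.2183 -1.1222  0.2503  1.443 ]
x2 d [ 26.5   1.4 -35.5] w [ 0.001 -0.002  0.001]  to [0.5108 0.205  0.077 ]
x1 d [11.4 -0.7  8. ] w [ 0.1    0.004 -0.143]  to [0.5216 0.2052 0.0858]
x1 d [11.2 -3.1  7.7] w [ 0.1    0.004 -0.143]  to [0.5328 0.2021 0.0935]
x1 d [10.6 -5.4  7.2] w [ 0.1    0.004 -0.143]  to [0.5434 0.1966 0.1008]
x1 d [ 9.7 -7.6  6.6] w [ 0.1    0.004 -0.143]  to [0.553  0.189  0.1073]
x1 d [ 8.5 -9.5  5.7] w [ 0.1    0.004 -0.143]  to [0.5615 0.1795 0.113 ]
x1 d [  7.  -11.1   4.6] w [ 0.1    0.004 -0.143]  to [0.5686 0.1684 0.1175]
x1 d [  5.4 -12.4   3.4] w [ 0.1    0.004 -0.143]  to [0.5739 0.156  0.1209]
x1 d [  3.5 -13.3   2.1] w [ 0.1    0.004 -0.143]  to [0.5775 0.1426 0.123 ]
x1 d [  1.6 -13.8   0.7] w [ 0.1    0.004 -0.143]  to [0.579  0.1288 0.1237]
```

Call:
carry_out:
  motion:
    - {"dx": 17, "dy": 1, "dz": -24, "wx": 0, "wy": 0, "wz": 0, "gripper": 0.2}
    - {"dx": 18, "dy": 1, "dz": -24, "wx": 0, "wy": 0, "wz": 0, "gripper": 0.2}
    - {"dx": 18, "dy": 1, "dz": -23, "wx": 0, "wy": 0, "wz": 0, "gripper": 0.2}
    - {"dx": 0, "dy": 0, "dz": 0, "wx": 0, "wy": 0, "wz": 0, "gripper": 0.2}

```text
t: 15.62
ee_pos: [0.5172, 0.2088, 0.0863]
tcp_rot: [0.662, 0.689, 0.211, 0.207]
ft_force: [-0.7, 0.5, 0.3]
grip_width: 0.0511
grip_force: 0.0
```

```bash
python3 - <<'E'
from h import *
s=env.sense(); print(s["joint_positions"],M.T@(s["ee_pos"]-S[:3]),s["ft_force"])
rows([(W([-.115,.198,.010]),ori(0))],step=45)
E
```

```text
[ 0.396   0.4594  2.1124 -1.5667  0.2029  1.8642] [-0.1043  0.2016  0.0138] [-0.6918  0.4973  0.3157]
x1 d [-6.4 -3.9 -9.3] w [ 0.005 -0.011  0.005]  to [0.5108 0.205  0.077 ]
```

```bash
python3 - <<'E'
from h import *
rows([(W([-.115,.19,.06]),ori(18)),(W([-.115,.198,.011]),ori(18))],step=30,rot=.1)
E
```

```text
x4 d [-8.7 -3.3  7.9] w [0.066 0.    0.046]  to [0.4825 0.1957 0.1179]
x2 d [ 13.9   4.6 -20.1] w [0. 0. 0.]  to [0.5102 0.2049 0.0778]
```

Call:
carry_out:
  motion:
    - {"dx": -12, "dy": -3, "dz": 16, "wx": 0.04, "wy": 0, "wz": 0.027, "gripper": 0.2}
    - {"dx": -11, "dy": -3, "dz": 16, "wx": 0.06, "wy": 0, "wz": 0.04, "gripper": 0.2}
    - {"dx": -6, "dy": -3, "dz": 0, "wx": 0.06, "wy": 0, "wz": 0.04, "gripper": 0.2}
    - {"dx": -5, "dy": -4, "dz": 0, "wx": 0.06, "wy": 0, "wz": 0.04, "gripper": 0.2}
    - {"dx": 0, "dy": 0, "dz": 0, "wx": 0.04, "wy": 0, "wz": 0.03, "gripper": 0.2}

```text
t: 16.25
ee_pos: [0.4635, 0.2515, 0.1376]
tcp_rot: [0.64, 0.701, 0.276, 0.153]
ft_force: [-0.4, -0.2, 0.7]
grip_width: 0.0513
grip_force: 0.0
```

```bash
python3 - <<'E'
from h import *
s=env.sense(); print(s["joint_positions"],M.T@(s["ee_pos"]-S[:3]))
rows([(W([-.115,.198,.011]),ori(18))],step=30,rot=.1)
E
```

```text
[ 0.4452  0.2924  2.2099 -1.5692  0.072   1.8994] [-0.1173  0.2466  0.0856]
x3 d [ 15.6 -15.5 -19.9] w [0.039 0.005 0.03 ]  to [0.5102 0.2049 0.0778]
```

```bash
cat >> h.py <<'E'
def orip(b):
    b=np.radians(b); z=np.array([-np.sin(b),0,-np.cos(b)]); y=np.array([0,-1.,0])
    return R.from_matrix(M@np.c_[np.cross(y,z),y,z])
E
python3 - <<'E'
from h import *
s=env.sense(); z=R.from_quat(s["tcp_rot"]).as_matrix()[:,2]; print("tool z",z)
o1=R.from_rotvec(z*np.pi/2)*R.from_quat(s["tcp_rot"])
rows([(np.array(s["ee_pos"])+[-.01,-.04,.03],o1),(W([-.115,.199,.07]),orip(22))],step=30,rot=.16)
E
```

```text
tool z [ 0.568   0.1913 -0.8005]
x10 d [-1. -4.  3.] w [ 0.089  0.03  -0.126]  to [0.4535 0.2115 0.1676]
x3 d [  7.6  -2.4 -13.8] w [-0.058  0.129 -0.021]  to [0.4763 0.2045 0.1261]
```

Call:
carry_out:
  motion:
    - {"dx": 0, "dy": 0, "dz": 10, "wx": 0.09, "wy": 0.03, "wz": -0.125, "gripper": 0}
    - {"dx": 0, "dy": -5, "dz": 10, "wx": 0.09, "wy": 0.03, "wz": -0.125, "gripper": 0}
    - {"dx": 0, "dy": -5, "dz": 5, "wx": 0.09, "wy": 0.03, "wz": -0.125, "gripper": 0}
    - {"dx": 0, "dy": -5, "dz": 5, "wx": 0.09, "wy": 0.03, "wz": -0.125, "gripper": 0}
    - {"dx": 0, "dy": -5, "dz": 0, "wx": 0.09, "wy": 0.03, "wz": -0.125, "gripper": 0}

```text
t: 16.88
ee_pos: [0.4645, 0.2315, 0.1621]
tcp_rot: [0.842, 0.437, 0.312, 0.047]
ft_force: [0.5, 1.5, 0.3]
grip_width: 0.0425
grip_force: 0.0
```

Call:
carry_out:
  motion:
    - {"dx": 0, "dy": -5, "dz": 0, "wx": 0.09, "wy": 0.03, "wz": -0.125, "gripper": 0}
    - {"dx": 0, "dy": -5, "dz": 0, "wx": 0.09, "wy": 0.03, "wz": -0.125, "gripper": 0}
    - {"dx": 0, "dy": -5, "dz": 0, "wx": 0.09, "wy": 0.03, "wz": -0.125, "gripper": 0}
    - {"dx": 0, "dy": -5, "dz": 0, "wx": 0.09, "wy": 0.03, "wz": -0.125, "gripper": 0}
    - {"dx": 0, "dy": 0, "dz": 0, "wx": 0.09, "wy": 0.03, "wz": -0.125, "gripper": 0}

```text
t: 17.5
ee_pos: [0.4648, 0.2123, 0.1659]
tcp_rot: [0.946, 0.082, 0.305, -0.078]
ft_force: [-0.7, 0.9, 0.4]
grip_width: 0.0425
grip_force: 0.0
```

```bash
python3 - <<'E'
from h import *
s=env.sense(); print(s["t"],s["joint_positions"],M.T@(s["ee_pos"]-S[:3]),R.from_quat(s["tcp_rot"]).as_matrix())
rows([(W([-.115,.199,.08]),orip(22)),(W([-.115,.199,.013]),orip(22))],step=30,rot=.15)
E
```

```text
17.5 [ 0.3379  0.1976  2.2322 -0.0152  0.0722  1.75  ] [-0.1014  0.2073  0.109 ] [[ 0.8008  0.2029  0.5635]
 [ 0.1084 -0.9744  0.1968]
 [ 0.589  -0.0966 -0.8023]]
x3 d [  1.9  -2.7 -10.5] w [-0.048  0.13  -0.047]  to [0.4706 0.2042 0.1343]
x3 d [ 12.8   0.5 -18.3] w [0. 0. 0.]  to [0.509  0.2059 0.0794]
```

j4 is now near 0, so I'll pitch and go down.

Call:
carry_out:
  motion:
    - {"dx": 2, "dy": -3, "dz": -8, "wx": -0.048, "wy": 0.13, "wz": -0.047, "gripper": 0}
    - {"dx": 2, "dy": -3, "dz": -11, "wx": -0.048, "wy": 0.13, "wz": -0.047, "gripper": 0}
    - {"dx": 2, "dy": -3, "dz": -12, "wx": -0.048, "wy": 0.13, "wz": -0.047, "gripper": 0}
    - {"dx": 0, "dy": 0, "dz": 0, "wx": 0, "wy": 0, "wz": 0, "gripper": 0}

```text
t: 18.0
ee_pos: [0.4718, 0.2037, 0.1345]
tcp_rot: [0.993, 0.024, 0.114, -0.002]
ft_force: [-0.6, 0.3, -0.5]
grip_width: 0.0426
grip_force: 0.0
```

```bash
python3 - <<'E'
from h import *
s=env.sense(); print(s["t"],s["joint_positions"],M.T@(s["ee_pos"]-S[:3]))
rows([(W([-.115,.199,.013]),orip(22))],step=30,rot=.15)
E
```

```text
18.0 [ 0.3528  0.3366  1.9772 -0.1205  0.6127  1.9668] [-0.1139  0.1985  0.0795]
x3 d [ 12.4   0.7 -18.4] w [ 0.     0.001 -0.002]  to [0.509  0.2059 0.0794]
```

Call:
carry_out:
  motion:
    - {"dx": 12.5, "dy": 0.5, "dz": -18.5, "wx": 0, "wy": 0, "wz": 0, "gripper": 0}
    - {"dx": 12.5, "dy": 0.5, "dz": -18.5, "wx": 0, "wy": 0, "wz": 0, "gripper": 0}
    - {"dx": 12.5, "dy": 0.5, "dz": -18.5, "wx": 0, "wy": 0, "wz": 0, "gripper": 0}
    - {"dx": 0, "dy": 0, "dz": 0, "wx": 0, "wy": 0, "wz": 0, "gripper": 0}

```text
t: 18.5
ee_pos: [0.5076, 0.2042, 0.0785]
tcp_rot: [0.993, 0.024, 0.114, -0.002]
ft_force: [-0.1, -0.3, 0.3]
grip_width: 0.0428
grip_force: 0.0
```

Call:
carry_out:
  motion:
    - {"dx": 0, "dy": 0, "dz": 0, "wx": 0, "wy": 0, "wz": 0, "gripper": -1}
    - {"dx": 0, "dy": 0, "dz": 0, "wx": 0, "wy": 0, "wz": 0, "gripper": -1}
    - {"dx": 0, "dy": 0, "dz": 0, "wx": 0, "wy": 0, "wz": 0, "gripper": -1}
    - {"dx": 0, "dy": 0, "dz": 0, "wx": 0, "wy": 0, "wz": 0, "gripper": -1}
  grip_force: 20

```text
t: 19.0
ee_pos: [0.5085, 0.205, 0.0806]
tcp_rot: [0.993, 0.023, 0.115, -0.003]
ft_force: [-1.5, 6.1, 1.4]
grip_width: 0.0133
grip_force: 20.1
```

```bash
python3 - <<'E'
from h import *
s=env.sense(); l=M.T@(s["ee_pos"]-S[:3]);print(s["t"],s["joint_positions"],l,s["grip_width"],M.T@s["ft_force"])
P=l[:2]-[0,.08]
for a in range(15,91,15):
    t=np.radians(a)
    ps=[(W([P[0]+.08*np.sin(t),P[1]+.08*np.cos(t),l[2]+.001]),R.identity())]
    t-=np.radians(15); rows(ps,cur=(W([P[0]+.08*np.sin(t),P[1]+.08*np.cos(t),l[2]+.001]),R.identity()))
E
```

```text
19.0 [ 0.3291  0.4817  1.925  -0.1291  0.5161  1.9582] [-0.1148  0.1981  0.0143] 0.013326644694068135 [-0.1921  6.1799  1.8282]
x1 d [17.1 -2.  11.9] w [0. 0. 0.]  to [0.5249 0.203  0.0933]
x1 d [16.1 -7.3 11.1] w [0. 0. 0.]  to [0.5411 0.1956 0.1043]
x1 d [ 14.1 -12.1   9.5] w [0. 0. 0.]  to [0.5552 0.1835 0.1138]
x1 d [ 11.1 -16.1   7.3] w [0. 0. 0.]  to [0.5663 0.1674 0.1211]
x1 d [  7.4 -19.    4.6] w [0. 0. 0.]  to [0.5737 0.1484 0.1257]
x1 d [  3.1 -20.6   1.6] w [0. 0. 0.]  to [0.5768 0.1278 0.1273]
```

Call:
carry_out:
  motion:
    - {"dx": 17, "dy": -2, "dz": 12, "wx": 0, "wy": 0, "wz": 0, "gripper": -1}
    - {"dx": 16, "dy": -7.5, "dz": 11, "wx": 0, "wy": 0, "wz": 0, "gripper": -1}
    - {"dx": 0, "dy": 0, "dz": 0, "wx": 0, "wy": 0, "wz": 0, "gripper": -1}

```text
t: 19.38
ee_pos: [0.5444, 0.1961, 0.1056]
tcp_rot: [0.993, 0.023, 0.118, -0.004]
ft_force: [4.0, 10.8, 4.6]
grip_width: 0.0138
grip_force: 20.2
```

```bash
python3 - <<'E'
from h import *
s=env.sense(); l=M.T@(s["ee_pos"]-S[:3]);print(s["t"],s["joint_positions"],l,s["grip_width"],M.T@s["ft_force"])
for n in("side","top"):
    p,d=env.read_camera(n)
    for t in ("left_knob","left_pivot","front_leaf_tab"):
            print(n,t,[(M.T@(w(n,r["location"])-S[:3]),round(r["p"],2)) for r in env.place_of(n,t)[:1]])
    if n=="side": cv2.imwrite("pics/side4.png",cv2.resize(p[120:270,190:360],None,fx=4,fy=4,interpolation=cv2.INTER_CUBIC))
E
```

```text
19.375 [ 0.2904  0.4788  1.8419 -0.0982  0.592   1.89  ] [-0.0714  0.1877  0.0144] 0.013805834764191505 [ 6.3303 10.5793  1.2064]
side left_knob [(array([-0.0692,  0.1855,  0.0122]), 0.59)]
side left_pivot [(array([-0.1126,  0.1165,  0.0153]), 0.74)]
side front_leaf_tab [(array([ 0.0503,  0.1705, -0.0041]), 0.75)]
top left_knob []
top left_pivot [(array([-0.1147,  0.118 ,  0.0151]), 0.71)]
top front_leaf_tab [(array([0.0481, 0.1733, 0.0016]), 0.78)]
```

View pics/side4.png

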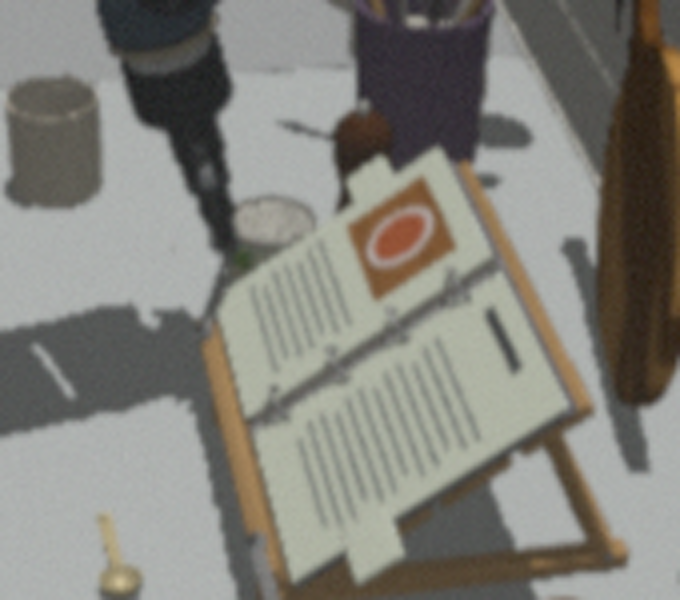

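The gripper holds the knob at about (225,245), the holder is swinging in over the leaf edge, and the leaf stays flat. I'll continue to the stop.

Call:
carry_out:
  motion:
    - {"dx": 11, "dy": -12, "dz": 7.5, "wx": 0, "wy": 0, "wz": 0, "gripper": -1}
    - {"dx": 11, "dy": -16, "dz": 7.5, "wx": 0, "wy": 0, "wz": 0, "gripper": -1}
    - {"dx": 7.5, "dy": -19, "dz": 4.5, "wx": 0, "wy": 0, "wz": 0, "gripper": -1}
    - {"dx": 3, "dy": -18, "dz": 1.5, "wx": 0, "wy": 0, "wz": 0, "gripper": -1}
    - {"dx": 0, "dy": 0, "dz": 0, "wx": 0, "wy": 0, "wz": 0, "gripper": -1}

```text
t: 20.4
ee_pos: [0.5768, 0.1291, 0.1269]
tcp_rot: [0.993, 0.023, 0.119, -0.002]
ft_force: [3.7, -1.7, 12.6]
grip_width: 0.0134
grip_force: 23.2
```

Call:
carry_out:
  motion:
    - {"dx": 0, "dy": -3, "dz": 0, "wx": 0, "wy": 0, "wz": 0, "gripper": -1}
    - {"dx": 0, "dy": -1.5, "dz": 0, "wx": 0, "wy": 0, "wz": 0, "gripper": -1}
    - {"dx": 0, "dy": 0, "dz": 0, "wx": 0, "wy": 0, "wz": 0, "gripper": -1}

```text
t: 20.78
ee_pos: [0.5768, 0.1265, 0.127]
tcp_rot: [0.993, 0.023, 0.119, -0.003]
ft_force: [6.0, 6.9, 12.0]
grip_width: 0.0136
grip_force: 23.1
```

```bash
python3 - <<'E'
from h import *
s=env.sense(); l=M.T@(s["ee_pos"]-S[:3]);print(s["t"],s["joint_positions"],l,s["grip_width"],M.T@s["ft_force"])
for n in("side","top"):
    p,d=env.read_camera(n)
    for t in ("left_knob","left_pivot","front_leaf_tab","lower_leaf_tab"):
            print(n,t,[(M.T@(w(n,r["location"])-S[:3]),round(r["p"],2)) for r in env.place_of(n,t)[:1]])
E
```

```text
20.775 [ 0.1473  0.4593  1.8048 -0.0381  0.6402  1.6991] [-0.035   0.1168  0.0151] 0.01356100460630608 [12.0412  6.6287  6.1659]
side left_knob [(array([-0.031 ,  0.1172,  0.0098]), 0.57)]
side left_pivot [(array([-0.1137,  0.1168,  0.0123]), 0.8)]
side front_leaf_tab [(array([ 0.0475,  0.1726, -0.005 ]), 0.89)]
side lower_leaf_tab [(array([-0.0429, -0.174 , -0.0066]), 0.78)]
top left_knob []
top left_pivot [(array([-0.1274, -0.2487, -0.0785]), 0.47)]
top front_leaf_tab [(array([0.0469, 0.1712, 0.0018]), 0.96)]
top lower_leaf_tab [(array([-0.0486, -0.1736, -0.0053]), 0.87)]
```

Call:
carry_out:
  motion:
    - {"dx": -0.5, "dy": -2.5, "dz": -0.5, "wx": 0, "wy": 0, "wz": 0, "gripper": -1}
    - {"dx": 0, "dy": 0, "dz": 0, "wx": 0, "wy": 0, "wz": 0, "gripper": -1}

```text
t: 21.52
ee_pos: [0.5768, 0.1254, 0.127]
tcp_rot: [0.993, 0.023, 0.12, -0.004]
ft_force: [6.2, 19.9, 13.0]
grip_width: 0.0133
grip_force: 23.5
```

```bash
python3 - <<'E'
from h import *
s=env.sense(); l=M.T@(s["ee_pos"]-S[:3]);print(l,s["grip_width"],M.T@s["ft_force"])
E
```

```text
[-0.0351  0.1157  0.0151] 0.013280242687124898 [13.2275 19.5955  6.5709]
```

It's at the stop. Release and retreat.

Call:
carry_out:
  motion:
    - {"dx": 0, "dy": 0, "dz": 0, "wx": 0, "wy": 0, "wz": 0, "gripper": -0.1}
    - {"dx": 0, "dy": 0, "dz": 0, "wx": 0, "wy": 0, "wz": 0, "gripper": -0.1}
    - {"dx": 0, "dy": 1.5, "dz": 0, "wx": 0, "wy": 0, "wz": 0, "gripper": -0.1}
    - {"dx": -14, "dy": 0, "dz": 20, "wx": 0, "wy": 0, "wz": 0, "gripper": -0.1}
    - {"dx": -14, "dy": 0, "dz": 20, "wx": 0, "wy": 0, "wz": 0, "gripper": -0.1}

```text
t: 22.15
ee_pos: [0.5448, 0.1239, 0.1631]
tcp_rot: [0.993, 0.023, 0.114, -0.002]
ft_force: [0.3, -0.9, 0.2]
grip_width: 0.0386
grip_force: 0.0
```

Call:
carry_out:
  motion:
    - {"dx": -28, "dy": 0, "dz": 40, "wx": 0, "wy": 0, "wz": 0, "gripper": -0.1}
    - {"dx": -28, "dy": 10, "dz": 40, "wx": 0, "wy": 0, "wz": 0, "gripper": -0.1}
    - {"dx": -28, "dy": 40, "dz": 20, "wx": 0, "wy": 0, "wz": 0, "gripper": -0.1}
    - {"dx": -20, "dy": 50, "dz": 0, "wx": 0, "wy": 0, "wz": 0, "gripper": -0.1}
    - {"dx": 0, "dy": 50, "dz": 0, "wx": 0, "wy": 0, "wz": 0, "gripper": -0.1}

```text
t: 22.78
ee_pos: [0.4403, 0.2753, 0.2636]
tcp_rot: [0.993, 0.023, 0.115, -0.002]
ft_force: [1.3, -1.2, 0.3]
grip_width: 0.0385
grip_force: 0.0
```

```bash
python3 - <<'E'
from h import *
print(env.sense()["t"])
for n in("side","top"):
    p,d=env.read_camera(n)
    for t in ("left_knob","left_pivot","front_leaf_tab","lower_leaf_tab"):
            print(n,t,[(M.T@(w(n,r["location"])-S[:3]),round(r["p"],2)) for r in env.place_of(n,t)[:1]])
    for t in "pepper_mill spice_jar lemon tin measuring_spoon".split():
        print(t,[w(n,r["location"]) for r in env.place_of(n,t)[:1]])
    if n=="top": cv2.imwrite("pics/top5.png",cv2.resize(p[100:260,150:420],None,fx=2.9,fy=2.9,interpolation=cv2.INTER_CUBIC))
E
```

```text
22.775
side left_knob [(array([-0.028 ,  0.1181,  0.0122]), 0.41)]
side left_pivot [(array([-0.1145,  0.1177,  0.0118]), 0.77)]
side front_leaf_tab [(array([ 0.0489,  0.171 , -0.0058]), 0.97)]
side lower_leaf_tab [(array([-0.0453, -0.1736, -0.0065]), 0.77)]
pepper_mill []
spice_jar [array([ 0.6934, -0.2476,  0.0015])]
lemon [array([ 0.5772, -0.2443,  0.0046])]
tin [array([0.5934, 0.2958, 0.0005])]
measuring_spoon [array([ 0.4384, -0.0359, -0.0009])]
top left_knob [(array([-0.0363,  0.1173,  0.0156]), 0.67)]
top left_pivot [(array([-0.1164,  0.1193,  0.0124]), 0.8)]
top front_leaf_tab [(array([ 0.046 ,  0.1709, -0.0006]), 0.74)]
top lower_leaf_tab [(array([-0.0472, -0.1738, -0.0033]), 0.85)]
pepper_mill [array([ 0.671 ,  0.3023, -0.0049])]
spice_jar [array([ 0.6897, -0.2441,  0.0016])]
lemon [array([ 0.5699, -0.2395,  0.0002])]
tin [array([0.59  , 0.2998, 0.0021])]
measuring_spoon [array([ 0.4339, -0.0367,  0.0005])]
```

View pics/top5.png

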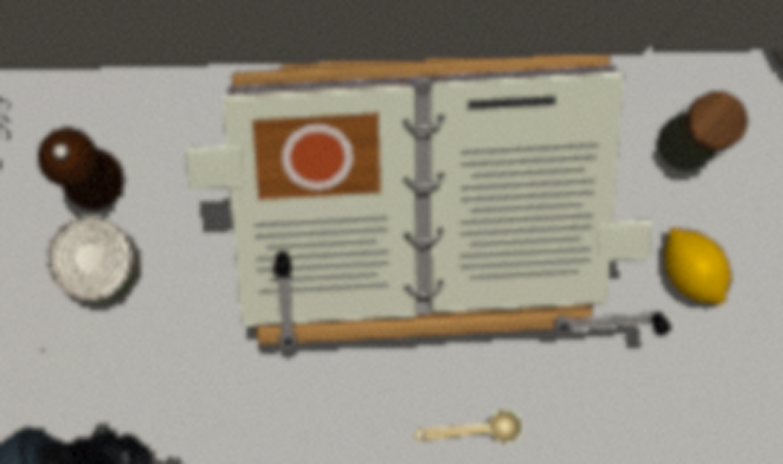

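The leaf lies flat on the left. The holder runs from (288,345) to its knob at (283,263), straight up the page. The lower leaf, with its tab at (627,240), is still on the right, and the bystanders haven't moved. I'll hand it in.

```bash
python3 -c "
from workcell import env
print(env.sign_off())"
```

```text
the job is handed in; nothing more can be done
None
```

The job is handed in at about 23 s: the front leaf lies flat on the left, the left page holder is swung in to its stop over it, the lower leaf is still on the right, and the things round the stand are where they were; the wrist force peaked at about 62 N mid-turn, of the 120 N allowed.

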